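# Key a lens into a camera mount and hold it home

### The job

The camera lies on its back with a loose metal cover over its lens mount: lift the cover off and set it down, right way up, in the shallow steel tray. Then take the taller of the two lenses, the one with the deep knurled collar, out of the wooden block, lower its rear end into the mount and turn the collar while pressing down until one of the hidden keyways under its flange drops over the mount's locating pin. Finish while still gripping the lens and holding it pushed fully home against the sprung contact ring, so that I can close the lock ring; do not drop or tip over either part, and leave everything else where it is.

Things in the scene. Friction and masses are not known exactly. Their poses are not given: they have to be found in the camera images.
- camera: camera fixed on its back, lens mount up, in a wooden bench cradle, about 130 x 185 mm. Origin on the bench under the mount axis, z up, x to the camera's top plate, y to its hand grip. Grip (from 54 mm out on the +y side) and lock ring (77 mm across, two ears out to 50 mm from the axis, 46 and 226 degrees from +x towards +y) stay below the mount face; keep fingers above the face
- mount_face (a point): centre of the camera's flat steel mount face, 72 mm above the bench, facing up, 67 mm across, axes as camera. Its throat is a round hole 41.5 mm across and 16 mm deep, open from above once the cover is off
- pin_tip (a point): top of the mount's single locating pin: upright, 4 mm thick, 5 mm above the mount face, 23.5 mm from the mount axis in the camera's +x direction; under the cover at the start
- contact_ring (a joint): Travel in m of the sprung brass contact ring inside the throat: 0 = up at rest, its top 9 mm below the mount face; 0.003 when the lens is fully home; stop at 0.004. It pushes up with 6 N at rest, rising 1.5 N per mm, and lifts the lens again if the lens is let go
- cover_mid (a point): centre, half-way up, of the loose aluminium mount cover, 60 mm across, 33.5 mm tall, 70 g, z up. On top a round knurled knob 22 mm across spans -1.25 to +16.75 mm of this point; below it a plate and skirt 60 mm across, down to -10.75 mm, stand on the mount face around the pin; the plug, 39.5 mm across, goes on 6 mm further into the throat. Stood on a flat floor it rests on the plug
- cover: the same mount cover; origin at the centre of the plug's underside, 16.75 mm below cover_mid
- tray_floor (a point): Centre of the inner floor, 4 mm above the bench, of a fixed shallow steel tray, 150 mm along its x by 120 mm along its y outside, walls 4 mm thick and 22 mm tall, z up
- lens_block: fixed wooden block holding two lenses, 172 mm along its x, 80 mm along its y, top 18 mm above the bench, with two round holes 43 mm across and 14 mm deep at x = -50 and +50 mm; origin under its centre
- lens_mid (a point): centre, half-way up, of the taller lens, standing front up in one hole of the block: 66 mm tall, about 0.28 kg, z up. Steel spigot 39 mm across, end tapered to 33, from -33 to -21 mm of this point, in the hole; flange underside at -21 rests on the block; black knurled collar 58 mm across, to grip and turn, from -14 to +19; front barrel 52 mm across up to +33. Fully home it is 21 mm above the mount face
- lens: the same lens, origin under its spigot. Four hidden keyways, one every 90 degrees, 7.2 mm wide, 7 mm deep, are cut in the flange's underside at the pin's distance from the axis; nothing shows where, and their angle to this frame is not known: feel for it, pressing 5 to 10 N; a quarter turn always suffices. While it rides on the pin it stands 5 mm above home
- short_lens: the other lens, half as tall (34 mm, 58 mm across), in the other hole of the block; leave alone. Origin at its underside
- screwdriver: small black-handled screwdriver 160 mm long on the bench; leave alone
- blower: black rubber lens blower, 54 mm across, 95 mm tall; leave alone
- zip_case: round black zip case, 107 mm across, 42 mm tall; leave alone
- eraser: eraser in a paper sleeve, 54 x 18 x 12 mm; leave alone
- step_ring: dark metal filter ring, 62 mm across, 8 mm tall; leave alone
- flask: clear drinking flask with black lid, 74 mm across, 218 mm tall; leave alone
Mind the look-alikes: they are no part of the job. What is shaped like the cover but purple is not meant.

How it is judged:
On the way, in this order (a step that is already met when the one before it is completed fails the run):
1. the cover rests in the tray, right way up and let go (x of cover_mid in the frame of tray_floor between -0.05 and 0.05 m and y of cover_mid in the frame of tray_floor between -0.035 and 0.035 m and z of cover_mid in the frame of tray_floor below 0.0205 m and angle between cover's own z axis and vertical below 0.15 rad and contact force between the fingers and cover below 0.1 N and linear speed of cover below 0.03 m/s), for 0.2 s.
2. the taller lens has been lifted out of its block in the fingers (height (world z) of lens_mid above 0.075 m and contact force between the fingers and lens above 2 N), for 0.1 s.
3. the lens has dropped over the pin and is pushed fully home (horizontal distance between lens_mid and mount_face below 0.004 m and z of lens_mid in the frame of mount_face below 0.0225 m and angle between lens's own z axis and vertical below 0.06 rad and value of joint contact_ring above 0.0015 m), for 0.3 s.
At the end, for the whole second after the job is handed in: The fingers still grip the taller lens (over 2 N) and hold it at rest fully home in the camera mount: within 1.5 mm of seated height, 4 mm of the mount axis and 0.06 rad of upright, contact ring pressed at least 1.5 mm; the cover lies still, right way up, on the tray's floor (all of step 3 and contact force between the fingers and lens above 2 N and linear speed of lens below 0.02 m/s and x of cover_mid in the frame of tray_floor between -0.05 and 0.05 m and y of cover_mid in the frame of tray_floor between -0.035 and 0.035 m and z of cover_mid in the frame of tray_floor below 0.0205 m and angle between cover's own z axis and vertical below 0.15 rad and linear speed of cover below 0.03 m/s); the arm keeps its last pose, push and grip.
It fails at once if the cover is dropped (linear speed of cover above 0.6 m/s and contact force between the fingers and cover below 0.05 N).
It fails at once if the taller lens is dropped (linear speed of lens above 0.6 m/s and contact force between the fingers and lens below 0.05 N).
It fails at once if the taller lens or the cover is tipped over (angle between lens's own z axis and vertical above 0.6 rad or angle between cover's own z axis and vertical above 0.8 rad).
It fails at once if a bystander is disturbed (distance of short_lens from where it was at the start of the episode above 0.02 m or distance of any of screwdriver, blower, zip_case, eraser, step_ring, flask from where it was at the start of the episode above 0.03 m).
It also fails if it takes over 67 s, if anything falls off the work surface, if the arm or the gripper's body presses on something with over 40 N, if the wrist force passes 120 N, or if a joint passes its speed limit or range.

### The arm

A 6-joint arm with a two-finger parallel gripper is mounted at the origin on the work surface. World frame = base frame: x ahead of the robot, y to its left, z up, the work surface at z = 0. Lengths are in m, angles in rad, forces in N, time in s.
With the tool pointing down it reaches from about 0.325 to 0.775 m from the base axis. Payload 5.5 kg.
Tool frame: the origin (TCP) lies at the very end of the fingers, on their centre line; the grasp point (between the pads) lies 19 mm behind it; z points along the fingers, x is the direction in which the jaws open and shut, and the axes are right-handed (so a half turn about z gives the same grasp; the last joint's range is limited). The gripper opens to 88 mm and grips with 3 to 60 N. Pads are 20 mm wide; open, the fingers measure 115 mm over their backs; the gripper's body (75 mm by 178 mm) begins 61 mm behind the grasp point.
Start: joints at [-1.351, 0.091, 1.231, -0, 1.82, -0.057], TCP at [0.164, -0.577, 0.223] pointing down, gripper open.
Joint ranges: [-2.87, 2.87], [-0.86, 2.18], [0.17, 2.46], [-1.51, 4.65], [0.06, 2.69], [-2.65, 2.65]. Speed limits (rad/s): [2.57, 2.57, 3.01, 3.14, 3.14, 3.14].

### API

Orientations are given as a 3x3 rotation matrix whose columns are the frame's x, y, z axes.
In Python, from workcell import r, capture, regions_of gives the robot as it stands.
- The arm moves only by the shell command python3 -m jog 'ROWS' [FORCE]. ROWS is JSON, a list of rows, each an object of numbers: "gripper": the finger opening in m, from 0 to 0.0878; "tx", "ty", "tz": the shift along the world's x, y, z in m; "rx", "ry", "rz": the turn, a rotation vector about the world's x, y, z in degrees. In form: [{"gripper": .., "tx": .., "ty": .., "tz": .., "rx": .., "ry": .., "rz": ..}, ...]. A call has exactly 10 rows; each row is the pose to reach, as a shift and turn from the pose measured when the call began; what a row does not reach only later rows make up. A row lasts 1/8 s, in which the tool goes at most 62.5 mm and 10.7 degrees, less where a joint would pass 70% of its speed; a pose out of reach is approached as far as the arm can. A call with a gripper value outside its range is refused whole. The fingers move at their own pace and stop on an object; FORCE is the grip in N (left out, the last holds). Time passes only in rows, so rows that repeat a pose let the fingers close, or fill a call up. It gives the time, the measured TCP pose, the force and the opening at its end, in the units of the state.
- r.read_state(): the state, without advancing time (a new reading comes with each control period).
- capture(name): name is "side" or "top" or "wrist"; returns a dict with "img" (384x512x3 uint8, red, green, blue), "fx", "fy", "cx", "cy" (pixels), "xyz" and "attitude" of the camera in the world. Camera axes: x right, y up, looking along -z (the intrinsics and any distortion apply to the point x, -y, -z); pixel columns grow to the right and rows downward; lengths in m; the calibration is good to about 2 mm. The wrist camera is an equidistant fisheye: a pixel r from the principal point sees the ray r / f radians off the axis. A picture is of the moment at which its call begins. There is no depth.
- r.hand_in(): hands the job in, once; it reports no verdict.
Trained networks look in a picture, given as the dict that the camera call returned (one of the last four; its "shot" number tells which), for a name from the list of things; names that differ only in an ending like _2 or _b are one class to them, and where a whole thing is asked for, a point or a joint stands for the part that bears it (a point fixed in the world has none). Each returns a list of dicts, best first, with "score" (0 to 1); they miss things now and then, are a little off and sometimes report something else, mostly with a low value. They report only what shows in the picture. A call takes as long as a camera call. They do not tell look-alikes from the thing itself.
- regions_of(picture, name): "region" (384x512 bool, what is visible of it) and "rect" ([centre column, centre row, width, height] in pixels, round what is visible of it).
The state is a dict: "clock": time; "joint_pos": joint angles; "dq": joint speeds; "tau": joint torques, N m; "position": TCP position; "orientation": TCP orientation; "ft_force": force on the tool from outside, world axes, zero at the start; "ft_torque": the same for the moment, N m; "width": opening from 0.0 (shut) to 1.0 (fully open).
Only numpy, scipy, OpenCV 4.12 (cv2) and the standard library are available. Lean on these libraries where they do the work, as an engineer would, in place of code of your own. Each camera call takes 0.05 s, during which the arm holds its last target.

## Working session

There is one attempt and no reset: what is moved stays moved. The work goes in short steps, Python scripts to look and compute and a shell command to move; the robot and the scene stay as the last step left them, time stands still between calls to the robot, and variables do not carry over. Pictures are saved under pics/ and viewed, and the job is handed in when it is done.

```bash
ls; mkdir -p pics; python3 - <<'E'
from workcell import r,capture,regions_of
import cv2
s=r.read_state();print({k:(v if not hasattr(v,'tolist') else v.tolist()) for k,v in s.items()})
for n in ['top','side','wrist']:
    p=capture(n);cv2.imwrite(f'pics/{n}0.png',p['img'][:,:,::-1]);print(n,p['fx'],p['fy'],p['cx'],p['cy'],p['xyz'],p['attitude'],[k for k in p])
E
```

```text
pics
{'clock': 0.0, 'joint_pos': [-1.350713351062866, 0.09184352452138833, 1.2318784877091822, -6.81310556493371e-05, 1.819769284453804, -0.05666294301574626], 'dq': [0.0010483622338672222, -0.000323992230829161, 0.00016793100087896695, -0.0010136673365823685, 0.0004281224401743584, -0.00024578153645692596], 'tau': [0.0009973480337066576, -44.64469313621521, -40.645025968551636, 0.06991765229031444, 0.029324290808290243, -0.00014706994534208206], 'position': [0.1638703576711839, -0.5768879961042489, 0.2215202241450944], 'orientation': [[0.2732102945708645, -0.9619542117820505, -0.0004789313890513003], [-0.961952455927592, -0.2732107111860568, 0.0018384308753456112], [-0.0018993355090209231, -4.1569015082635046e-05, -0.9999981953966923]], 'ft_force': [0.5326543031817116, 0.5942262321869513, -0.07922138814262422], 'ft_torque': [-0.01773104775223607, 0.0019033945316105564, -0.022971702801521814], 'width': 1.0002230922316109}
top 479.72811708025563 479.72811708025563 254.7201640046997 197.06059366402653 [0.50028494 0.04876951 1.20473092] [[ 0.02487914  0.99581382 -0.08795378]
 [-0.99951132  0.02311266 -0.02104601]
 [-0.01892506  0.0884344   0.9959022 ]] ['img', 'fx', 'fy', 'cx', 'cy', 'xyz', 'attitude', 'shot']
side 375.50612545113285 375.50612545113285 256.8258511148024 196.2631683555179 [0.4135038  0.87438836 0.93066341] [[-0.96271896  0.20246375 -0.1793896 ]
 [-0.26989631 -0.67453522  0.6871377 ]
 [ 0.01811587  0.70993709  0.70403206]] ['img', 'fx', 'fy', 'cx', 'cy', 'xyz', 'attitude', 'shot']
wrist 297.3186396354542 297.3186396354542 256.05720507073204 191.30861624667008 [ 0.23564743 -0.55690305  0.38524653] [[ 2.73328891e-01  9.26321926e-01  2.59266285e-01]
 [-9.61920164e-01  2.63481414e-01  7.27127343e-02]
 [-9.56447401e-04 -2.69267959e-01  9.63064822e-01]] ['img', 'fx', 'fy', 'cx', 'cy', 'xyz', 'attitude', 'shot']
```

View pics/top0.png

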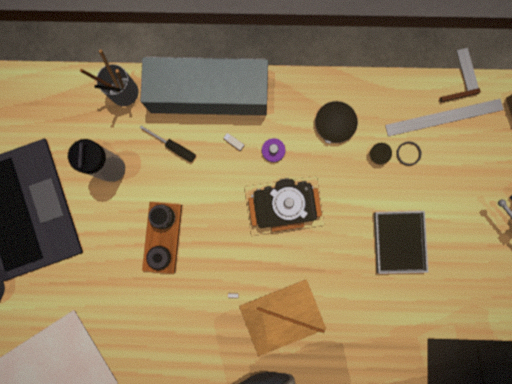

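View pics/side0.png

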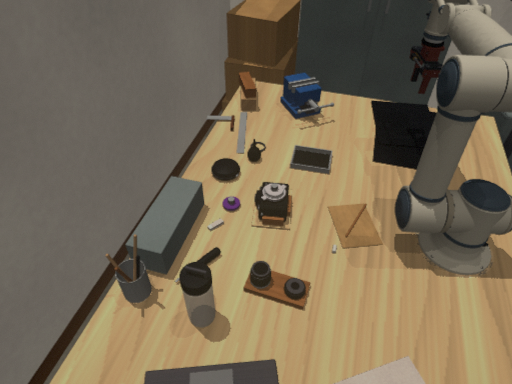

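View pics/wrist0.png

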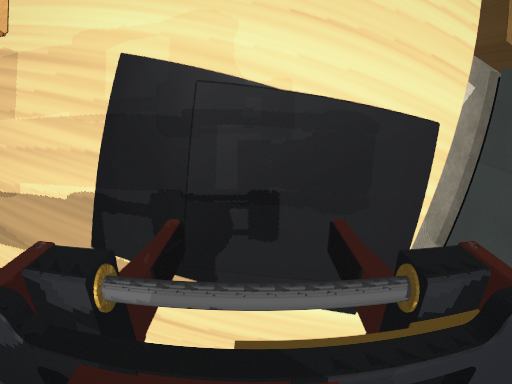

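```bash
cat > h.py <<'E'
import numpy as np,cv2
from workcell import r,capture,regions_of
def ray(p,u,v,wrist=False):
    a=(u-p['cx'])/p['fx'];b=(v-p['cy'])/p['fy']
    if wrist:
        t=np.hypot(a,b);k=np.sin(t)/t if t>0 else 1
        d=np.array([a*k,-b*k,-np.cos(t)])
    else: d=np.array([a,-b,-1.])
    return np.array(p['attitude'])@d
def atz(p,u,v,z,wrist=False):
    d=ray(p,u,v,wrist);o=np.array(p['xyz']);return (o+d*(z-o[2])/d[2])
def proj(p,X,wrist=False):
    c=(np.atleast_2d(X)-p['xyz'])@np.array(p['attitude']);x,y,z=c[:,0],-c[:,1],-c[:,2]
    if wrist:
        rr=np.hypot(x,y);t=np.arctan2(rr,z);s=t/np.maximum(rr,1e-9);return np.c_[p['cx']+p['fx']*x*s,p['cy']+p['fy']*y*s]
    return np.c_[p['cx']+p['fx']*x/z,p['cy']+p['fy']*y/z]
def circ(c,R,n=48):
    t=np.linspace(0,2*np.pi,n,endpoint=False);return np.c_[c[0]+R*np.cos(t),c[1]+R*np.sin(t),np.full(n,c[2])]
def sil(p,c,parts,wrist=False):
    # union of convex hulls of (R,z0,z1) ; c xy
    m=np.zeros((384*2,512*2),np.uint8)
    for R,z0,z1 in parts:
        q=proj(p,np.r_[circ([*c,z0],R),circ([*c,z1],R)],wrist)
        cv2.fillPoly(m,[cv2.convexHull(((q+.5)*2).astype(np.int32))],1)
    return cv2.resize(m*1.0,(512,384),interpolation=cv2.INTER_AREA)
def fit(p,reg,c0,parts,wrist=False):
    from scipy.optimize import minimize
    f=lambda c:np.abs(sil(p,c,parts,wrist)-reg).sum()
    o=minimize(f,c0,method='Nelder-Mead',options=dict(initial_simplex=[c0,[c0[0]+.008,c0[1]],[c0[0],c0[1]+.008]],xatol=2e-4));return o.x,o.fun
LENS=lambda b:[(.029,b+.019,b+.052),(.029,b+.012,b+.019),(.026,b+.052,b+.066)]
E
python3 - <<'E'
from h import *
for n in ['top','side']:
    p=capture(n);I=p['img'][:,:,::-1]
    for nm in ['cover','lens','short_lens','tray_floor','camera','lens_block','screwdriver','blower','zip_case','eraser','step_ring','flask']:
        for g in regions_of(p,nm)[:3]:
            m=g['region'];ys,xs=np.where(m);z=0.02
            print(n,nm,round(g['score'],2),np.round(g['rect'],1),len(xs),'cen',np.round([xs.mean(),ys.mean()],1),np.round(atz(p,xs.mean(),ys.mean(),z)[:2],3))
            np.save(f'{n}_{nm}_{int(g["rect"][0])}.npy',m)
    if n=='top':
        a=cv2.resize(I[120:290,120:450],None,fx=2.4,fy=2.4,interpolation=cv2.INTER_CUBIC)
    else: a=cv2.resize(I[140:320,200:360],None,fx=3.3,fy=3.3,interpolation=cv2.INTER_CUBIC)
    cv2.imwrite(f'pics/{n}c.png',a)
E
```

```text
top cover 0.87 [288.8 203.5  25.   24.6] 509 cen [288.3 203.1] [ 0.592 -0.01 ]
top cover 0.73 [272.7 150.9  24.4  24.1] 441 cen [272.7 149.5] [0.725 0.032]
top cover 0.36 [283.4 207.7  75.6  58. ] 3187 cen [282.9 206.3] [0.584 0.003]
top lens 0.98 [163.2 217.8  25.7  28.5] 528 cen [161.1 216.9] [0.55  0.305]
top lens 0.62 [408.6 154.5  24.1  22.2] 62 cen [410.2 153.4] [ 0.723 -0.31 ]
top short_lens 0.81 [158.7 260.6  22.5  23.4] 443 cen [158.  257.7] [0.45  0.308]
top tray_floor 0.72 [401.1 243.1  56.2  60.1] 3130 cen [400.5 242.2] [ 0.502 -0.285]
top camera 0.88 [286.1 205.6  79.7  58.1] 3254 cen [282.9 206.1] [0.584 0.004]
top lens_block 0.59 [163.9 239.   37.9  71.8] 1343 cen [163.  239.3] [0.495 0.298]
top screwdriver 0.9 [179.7 150.3  27.6  21.6] 297 cen [180.1 150.8] [0.717 0.264]
top blower 0.9 [381.6 155.1  21.8  24.1] 388 cen [380.3 153.1] [ 0.722 -0.236]
top zip_case 0.8 [337.4 121.8  42.9  43.1] 1457 cen [335.7 122. ] [ 0.799 -0.124]
top eraser 0.56 [234.7 141.2  20.6  17.7] 173 cen [234.1 142.7] [0.74  0.129]
top step_ring 0.51 [407.1 155.3  25.1  24.7] 66 cen [401.7 154.
[... 690 characters left out ...]
5.2  36.4  42.7] 1445 cen [272.2 208.6] [0.581 0.027]
side lens_block 0.64 [277.8 290.9  65.1  34.5] 822 cen [276.5 290.2] [0.494 0.324]
side screwdriver 0.67 [208.1 255.   26.2   9.8] 177 cen [209.6 255.9] [0.712 0.267]
side blower 0.48 [253.8 152.5  15.   19.6] 201 cen [253.1 153.3] [ 0.724 -0.239]
side zip_case 0.76 [226.2 169.6  27.3  24. ] 522 cen [225. 169.] [ 0.797 -0.119]
side zip_case 0.43 [258.1 275.4  22.3  29. ] 501 cen [259.7 274.5] [0.552 0.288]
side flask 0.98 [197.2 293.6  33.1  66.7] 1778 cen [197.4 293.2] [0.699 0.393]
side flask 0.58 [260.9 274.8  21.5  30.2] 491 cen [260.  274.7] [0.551 0.288]
side flask 0.17 [275.2 189.6  18.   16.2] 222 cen [273.6 190.1] [ 0.598 -0.061]
```

```bash
ls
```

```text
h.py
pics
side_blower_253.npy
side_camera_273.npy
side_cover_231.npy
side_cover_274.npy
side_flask_197.npy
side_flask_260.npy
side_flask_275.npy
side_lens_259.npy
side_lens_block_277.npy
side_screwdriver_208.npy
side_short_lens_271.npy
side_short_lens_295.npy
side_tray_floor_309.npy
side_zip_case_226.npy
side_zip_case_258.npy
top_blower_381.npy
top_camera_286.npy
top_cover_272.npy
top_cover_283.npy
top_cover_288.npy
top_eraser_234.npy
top_flask_336.npy
top_flask_94.npy
top_lens_163.npy
top_lens_408.npy
top_lens_block_163.npy
top_screwdriver_179.npy
top_short_lens_158.npy
top_step_ring_407.npy
top_tray_floor_401.npy
top_zip_case_337.npy
```

View pics/topc.png

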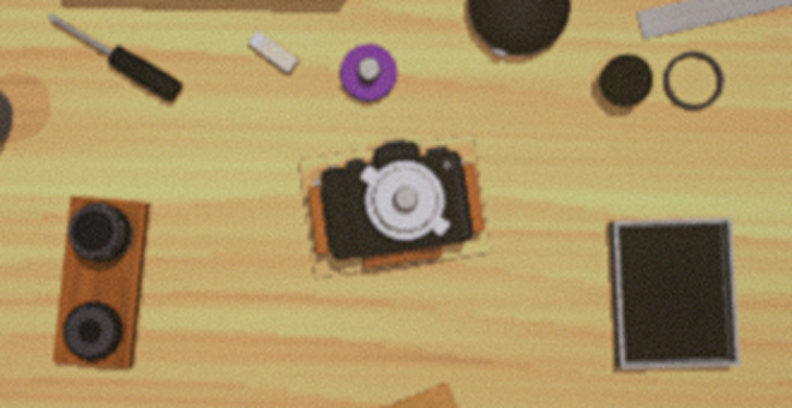

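View pics/sidec.png

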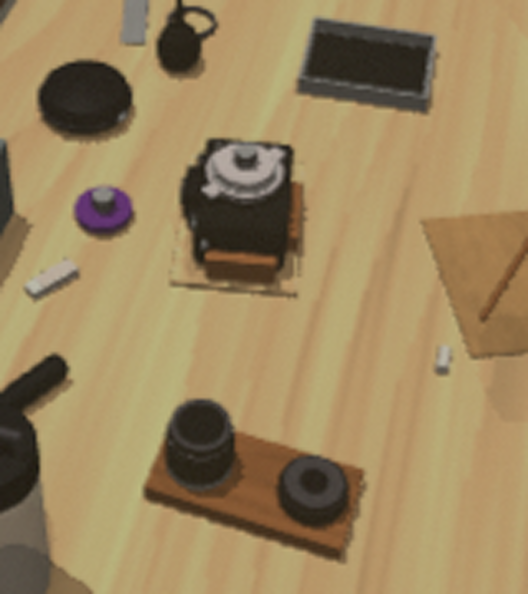

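```bash
python3 - <<'E'
from h import *
pt=capture('top');ps=capture('side')
COV=[(.011,.0815,.0995),(.030,.072,.0815)]
SH=[(.029,.018,.040)]
for nm,parts,c0,a,b in [('cover',COV,[.575,-.01],'top_cover_288','side_cover_274'),('lens',LENS(.006),[.54,.29],'top_lens_163','side_lens_259'),('short',SH,[.45,.3],'top_short_lens_158','side_short_lens_295'),('purple',[(.011,.0255,.0435-.01),(.03,.006,.0155)],[.72,.03],'top_cover_272','side_cover_231')]:
    A=np.load(a+'.npy');B=np.load(b+'.npy')
    print(nm,fit(pt,A,c0,parts),fit(ps,B,c0,parts))
T=np.load('top_tray_floor_401.npy').astype(np.uint8)
for p,f in ((pt,'top'),(ps,'side')):
    T=np.load([g for g in __import__('glob').glob(f+'_tray*')][0]).astype(np.uint8)
    c,_=cv2.findContours(T,0,1);c=max(c,key=len)[:,0,:]
    w=np.array([atz(p,u,v,.02 if 1 else 0)[:2] for u,v in c],np.float32)
    print('tray',cv2.minAreaRect(w))
T=np.load('top_lens_block_163.npy').astype(np.uint8)
c,_=cv2.findContours(T,0,1);c=max(c,key=len)[:,0,:]
print('block',cv2.minAreaRect(np.array([atz(pt,u,v,.018)[:2] for u,v in c],np.float32)))
# knob
I=pt['img'];g=cv2.cvtColor(I,cv2.COLOR_RGB2GRAY)
cv2.imwrite('pics/knob.png',cv2.resize(I[180:230,262:318,::-1],None,fx=10,fy=10,interpolation=cv2.INTER_CUBIC))
print('knobc',atz(pt,289,202.5,.0995), atz(pt,289,203,.0815))
E
```

```text
cover (array([ 0.58745663, -0.00714236]), np.float64(28.75)) (array([ 0.58670327, -0.00080926]), np.float64(16.25))
lens (array([0.54910038, 0.29990752]), np.float64(24.25)) (array([0.54893541, 0.30250308]), np.float64(41.25))
short (array([0.45132051, 0.30548087]), np.float64(65.5)) (array([0.44912875, 0.31013703]), np.float64(38.0))
purple (array([0.72663753, 0.03190176]), np.float64(33.75)) (array([0.72392578, 0.0325332 ]), np.float64(32.5))
tray ((0.5038518309593201, -0.28561243414878845), (0.15162017941474915, 0.12853281199932098), 3.6055593490600586)
tray ((0.5039557814598083, -0.2713462710380554), (0.14621588587760925, 0.14363479614257812), 2.789882183074951)
block ((0.4994232654571533, 0.3026720881462097), (0.08554068952798843, 0.1716746985912323), 86.16175842285156)
knobc [ 0.58713117 -0.00729481  0.0995    ] [ 0.58736969 -0.00822973  0.0815    ]
```

View pics/knob.png

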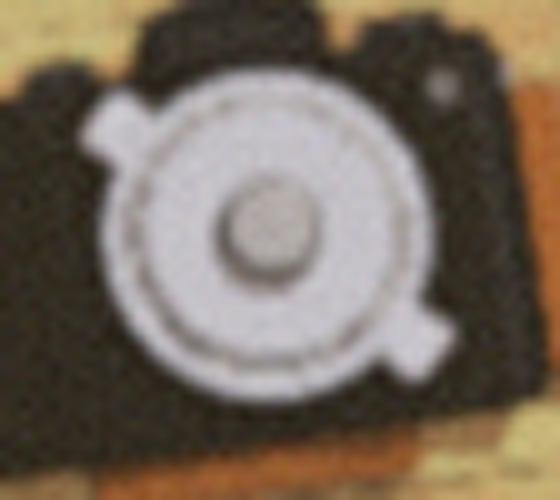

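Cover candidates: silver on the camera at (289,203), and the purple one at (273,150), which is rejected. Lens candidates: the tall one at (161,216) and the short one at (158,258). The crops confirm silver knob cover on the camera and tall lens in the +x hole. The cover is at about (0.587,-0.006).

```bash
python3 -m jog '[{"tx":0.02,"ty":0.027,"tz":0.0,"rz":5,"gripper":0.06},{"tx":0.055,"ty":0.075,"rz":13,"gripper":0.06},{"tx":0.09,"ty":0.122,"rz":21,"gripper":0.06},{"tx":0.126,"ty":0.17,"rz":29,"gripper":0.06},{"tx":0.162,"ty":0.218,"rz":37,"gripper":0.06},{"tx":0.198,"ty":0.266,"rz":45,"gripper":0.06},{"tx":0.234,"ty":0.314,"rz":53,"gripper":0.06},{"tx":0.27,"ty":0.362,"rz":60,"gripper":0.06},{"tx":0.305,"ty":0.41,"rz":67,"gripper":0.06},{"tx":0.335,"ty":0.45,"rz":74,"gripper":0.06}]'
python3 -m jog '[{"tx":0.025,"ty":0.033,"gripper":0.06},{"tx":0.05,"ty":0.07,"gripper":0.06},{"tx":0.07,"ty":0.1,"gripper":0.06},{"tx":0.084,"ty":0.116,"gripper":0.06},{"tx":0.088,"ty":0.12,"tz":-0.01,"gripper":0.06},{"tx":0.088,"ty":0.12,"tz":-0.025,"gripper":0.06},{"tx":0.088,"ty":0.12,"tz":-0.04,"gripper":0.06},{"tx":0.088,"ty":0.12,"tz":-0.05,"gripper":0.06},{"tx":0.088,"ty":0.12,"tz":-0.05,"gripper":0.06},{"tx":0.088,"ty":0.12,"tz":-0.05,"gripper":0.06}]'
python3 - <<'E'
from h import *
p=capture('wrist');cv2.imwrite('pics/w1.png',p['img'][:,:,::-1])
for c in [(.587,-.006)]:
    print(proj(p,[[*c,.0995],[*c,.0815]],True))
s=r.read_state();print(s['joint_pos'],s['orientation'])
E
```

```text
[[   3.53271898 -127.25922334]
 [   9.02502258 -123.07948559]]
[-1.35070441e+00  9.11011683e-02  1.23074942e+00  1.82223879e-05
  1.81980364e+00 -5.67151030e-02] [[ 2.73289933e-01 -9.61931709e-01  3.79181565e-06]
 [-9.61931707e-01 -2.73289932e-01  6.39431145e-05]
 [-6.04726444e-05 -2.11224772e-05 -9.99999998e-01]]invalid input at $[0]: expected keys gripper, tx, ty, tz, rx, ry, rz
invalid input at $[0]: expected keys gripper, tx, ty, tz, rx, ry, rz
```

View pics/w1.png

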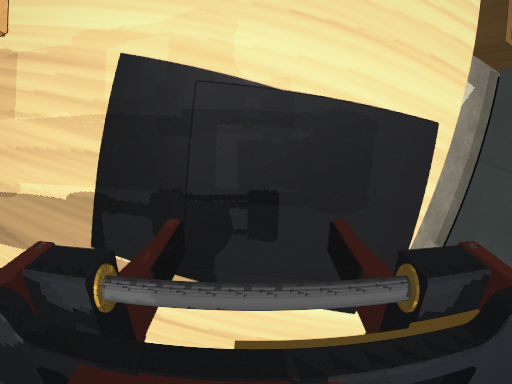

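The moves were refused because all 7 keys are required in each row, so nothing moved. I'll resend them in full.

```bash
python3 -m jog '[{"gripper":0.06,"tx":0.02,"ty":0.027,"tz":0,"rx":0,"ry":0,"rz":5},{"gripper":0.06,"tx":0.055,"ty":0.075,"tz":0,"rx":0,"ry":0,"rz":13},{"gripper":0.06,"tx":0.09,"ty":0.122,"tz":0,"rx":0,"ry":0,"rz":21},{"gripper":0.06,"tx":0.126,"ty":0.17,"tz":0,"rx":0,"ry":0,"rz":29},{"gripper":0.06,"tx":0.162,"ty":0.218,"tz":0,"rx":0,"ry":0,"rz":37},{"gripper":0.06,"tx":0.198,"ty":0.266,"tz":0,"rx":0,"ry":0,"rz":45},{"gripper":0.06,"tx":0.234,"ty":0.314,"tz":0,"rx":0,"ry":0,"rz":53},{"gripper":0.06,"tx":0.27,"ty":0.362,"tz":0,"rx":0,"ry":0,"rz":60},{"gripper":0.06,"tx":0.305,"ty":0.41,"tz":0,"rx":0,"ry":0,"rz":67},{"gripper":0.06,"tx":0.335,"ty":0.45,"tz":0,"rx":0,"ry":0,"rz":74}]'
```

```text
clock: 2.85
position: [0.4999, -0.1251, 0.2228]
orientation: [[1.0, 0.003, 0.001], [0.003, -1.0, -0.0], [0.001, 0.0, -1.0]]
ft_force: [0.7, -0.9, 0.9]
width: 0.681
```

```bash
python3 -m jog '[{"gripper":0.06,"tx":0.025,"ty":0.035,"tz":-0.005,"rx":0,"ry":0,"rz":0},{"gripper":0.06,"tx":0.055,"ty":0.075,"tz":-0.02,"rx":0,"ry":0,"rz":0},{"gripper":0.06,"tx":0.08,"ty":0.108,"tz":-0.035,"rx":0,"ry":0,"rz":0},{"gripper":0.06,"tx":0.087,"ty":0.119,"tz":-0.05,"rx":0,"ry":0,"rz":0},{"gripper":0.06,"tx":0.087,"ty":0.119,"tz":-0.062,"rx":0,"ry":0,"rz":0},{"gripper":0.06,"tx":0.087,"ty":0.119,"tz":-0.062,"rx":0,"ry":0,"rz":0},{"gripper":0.06,"tx":0.087,"ty":0.119,"tz":-0.062,"rx":0,"ry":0,"rz":0},{"gripper":0.06,"tx":0.087,"ty":0.119,"tz":-0.062,"rx":0,"ry":0,"rz":0},{"gripper":0.06,"tx":0.087,"ty":0.119,"tz":-0.062,"rx":0,"ry":0,"rz":0},{"gripper":0.06,"tx":0.087,"ty":0.119,"tz":-0.062,"rx":0,"ry":0,"rz":0}]'
python3 - <<'E'
from h import *
p=capture('wrist');cv2.imwrite('pics/w2.png',p['img'][:,:,::-1])
print(proj(p,[[.587,-.006,.0995],[.587,-.006,.0815]],True))
m=regions_of(p,'cover')
for g in m: print(g['score'],g['rect'])
if m:
    g=m[0]; print(fit(p,g['region'],[.587,-.006],[(.011,.0815,.0995),(.030,.072,.0815)],True), g['region'].sum())
E
```

```text
clock: 4.1
position: [0.587, -0.0063, 0.1612]
orientation: [[1.0, 0.002, 0.001], [0.002, -1.0, -0.0], [0.001, 0.0, -1.0]]
ft_force: [0.6, -0.8, 0.5]
width: 0.688
[[254.88269773 203.79949107]
 [254.92323687 197.2551074 ]]
0.92 [254.3, 195.8, 63.0, 69.6]
0.55 [377.7, 148.3, 51.4, 55.7]
(array([ 0.58730169, -0.00683727]), np.float64(101.25)) 3721
```

View pics/w2.png

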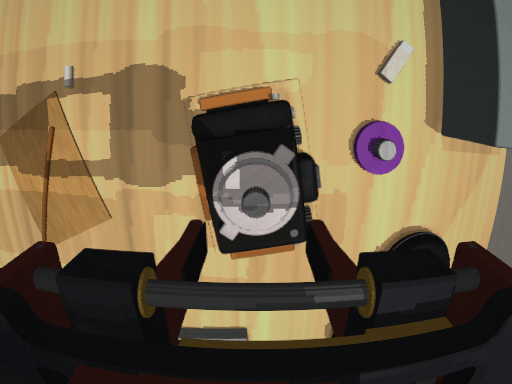

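Wrist view: the cover knob is centred at (256,203), matching the predicted pixel, so the target is right. Descend.

```bash
python3 -m jog '[{"gripper":0.05,"tx":0,"ty":-0.0005,"tz":-0.02,"rx":0,"ry":0,"rz":0},{"gripper":0.05,"tx":0,"ty":-0.0005,"tz":-0.045,"rx":0,"ry":0,"rz":0},{"gripper":0.05,"tx":0,"ty":-0.0005,"tz":-0.065,"rx":0,"ry":0,"rz":0},{"gripper":0.05,"tx":0,"ty":-0.0005,"tz":-0.076,"rx":0,"ry":0,"rz":0},{"gripper":0.05,"tx":0,"ty":-0.0005,"tz":-0.076,"rx":0,"ry":0,"rz":0},{"gripper":0.05,"tx":0,"ty":-0.0005,"tz":-0.076,"rx":0,"ry":0,"rz":0},{"gripper":0.0,"tx":0,"ty":-0.0005,"tz":-0.076,"rx":0,"ry":0,"rz":0},{"gripper":0.0,"tx":0,"ty":-0.0005,"tz":-0.076,"rx":0,"ry":0,"rz":0},{"gripper":0.0,"tx":0,"ty":-0.0005,"tz":-0.076,"rx":0,"ry":0,"rz":0},{"gripper":0.0,"tx":0,"ty":-0.0005,"tz":-0.076,"rx":0,"ry":0,"rz":0}]' 20
```

```text
clock: 5.45
position: [0.5871, -0.0067, 0.0852]
orientation: [[1.0, 0.003, 0.001], [0.003, -1.0, -0.0], [0.001, 0.0, -1.0]]
ft_force: [0.4, -0.0, 0.5]
width: 0.246
```

```bash
python3 -m jog '[{"gripper":0.0,"tx":0,"ty":0,"tz":0,"rx":0,"ry":0,"rz":0},{"gripper":0.0,"tx":0,"ty":0,"tz":0.005,"rx":0,"ry":0,"rz":0},{"gripper":0.0,"tx":0,"ty":0,"tz":0.012,"rx":0,"ry":0,"rz":0},{"gripper":0.0,"tx":0,"ty":0,"tz":0.022,"rx":0,"ry":0,"rz":0},{"gripper":0.0,"tx":0,"ty":0,"tz":0.035,"rx":0,"ry":0,"rz":0},{"gripper":0.0,"tx":0,"ty":0,"tz":0.05,"rx":0,"ry":0,"rz":0},{"gripper":0.0,"tx":0,"ty":0,"tz":0.065,"rx":0,"ry":0,"rz":0},{"gripper":0.0,"tx":0,"ty":0,"tz":0.075,"rx":0,"ry":0,"rz":0},{"gripper":0.0,"tx":0,"ty":0,"tz":0.08,"rx":0,"ry":0,"rz":0},{"gripper":0.0,"tx":0,"ty":0,"tz":0.08,"rx":0,"ry":0,"rz":0}]'
python3 - <<'E'
from h import *
p=capture('wrist');q=capture('top')
cv2.imwrite('pics/w3.png',p['img'][:,:,::-1]);
I=q['img'][:,:,::-1];cv2.imwrite('pics/t3.png',cv2.resize(I[150:260,230:350],None,fx=5,fy=5,interpolation=cv2.INTER_CUBIC))
E
```

```text
clock: 6.7
position: [0.5871, -0.0067, 0.1654]
orientation: [[1.0, 0.002, 0.001], [0.002, -1.0, -0.0], [0.001, 0.0, -1.0]]
ft_force: [-0.5, -0.5, -1.4]
width: 0.242
```

View pics/w3.png

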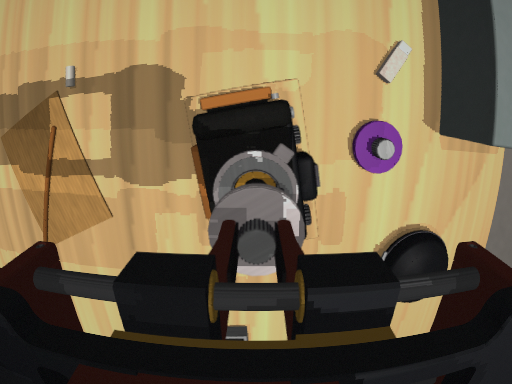

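```bash
python3 -m jog '[{"gripper":0.0,"tx":-0.004,"ty":-0.013,"tz":0,"rx":0,"ry":0,"rz":0},{"gripper":0.0,"tx":-0.014,"ty":-0.045,"tz":0,"rx":0,"ry":0,"rz":0},{"gripper":0.0,"tx":-0.028,"ty":-0.09,"tz":0,"rx":0,"ry":0,"rz":0},{"gripper":0.0,"tx":-0.043,"ty":-0.14,"tz":0,"rx":0,"ry":0,"rz":0},{"gripper":0.0,"tx":-0.058,"ty":-0.19,"tz":0,"rx":0,"ry":0,"rz":0},{"gripper":0.0,"tx":-0.07,"ty":-0.23,"tz":-0.01,"rx":0,"ry":0,"rz":0},{"gripper":0.0,"tx":-0.08,"ty":-0.262,"tz":-0.025,"rx":0,"ry":0,"rz":0},{"gripper":0.0,"tx":-0.084,"ty":-0.276,"tz":-0.045,"rx":0,"ry":0,"rz":0},{"gripper":0.0,"tx":-0.084,"ty":-0.276,"tz":-0.065,"rx":0,"ry":0,"rz":0},{"gripper":0.0,"tx":-0.084,"ty":-0.276,"tz":-0.08,"rx":0,"ry":0,"rz":0}]'
python3 - <<'E'
from h import *
p=capture('wrist')
cv2.imwrite('pics/w4.png',p['img'][:,:,::-1]);
E
```

```text
clock: 8.05
position: [0.5026, -0.2813, 0.0824]
orientation: [[1.0, 0.003, -0.001], [0.003, -1.0, 0.001], [-0.001, -0.001, -1.0]]
ft_force: [-0.1, 1.0, -1.3]
width: 0.244
```

View pics/w4.png

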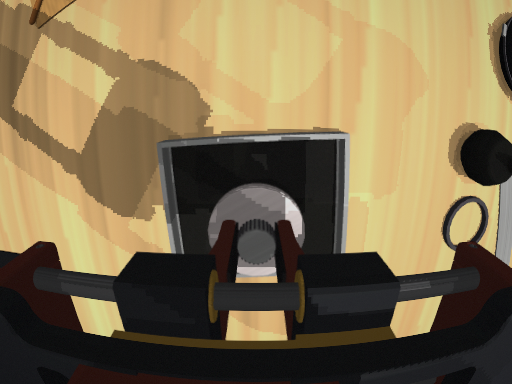

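View pics/t3.png

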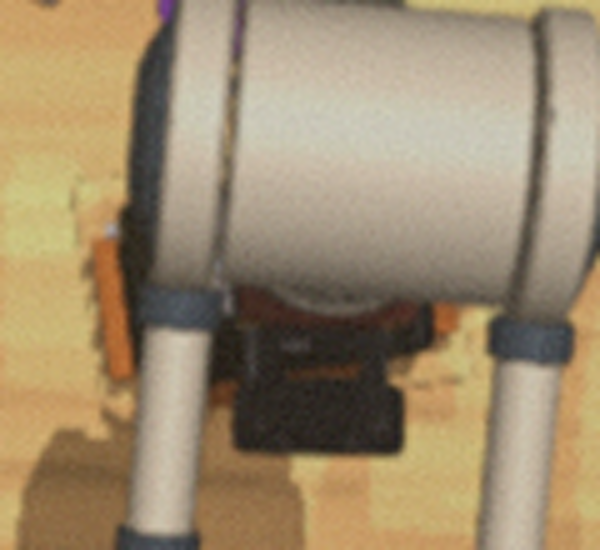

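```bash
python3 - <<'E'
from h import *
p=capture('wrist')
for u,v in [(162,142),(347,132),(183,250),(343,250)]: print(atz(p,u,v,.022,True))
E
python3 -m jog '[{"gripper":0.0,"tx":0,"ty":0,"tz":-0.015,"rx":0,"ry":0,"rz":0},{"gripper":0.0,"tx":0,"ty":-0.001,"tz":-0.03,"rx":0,"ry":0,"rz":0},{"gripper":0.0,"tx":0,"ty":-0.002,"tz":-0.042,"rx":0,"ry":0,"rz":0},{"gripper":0.0,"tx":0,"ty":-0.002,"tz":-0.05,"rx":0,"ry":0,"rz":0},{"gripper":0.0,"tx":0,"ty":-0.002,"tz":-0.054,"rx":0,"ry":0,"rz":0},{"gripper":0.0,"tx":0,"ty":-0.002,"tz":-0.056,"rx":0,"ry":0,"rz":0},{"gripper":0.0,"tx":0,"ty":-0.002,"tz":-0.057,"rx":0,"ry":0,"rz":0},{"gripper":0.0,"tx":0,"ty":-0.002,"tz":-0.058,"rx":0,"ry":0,"rz":0},{"gripper":0.0,"tx":0,"ty":-0.002,"tz":-0.059,"rx":0,"ry":0,"rz":0},{"gripper":0.0,"tx":0,"ty":-0.002,"tz":-0.059,"rx":0,"ry":0,"rz":0}]'
```

```text
[ 0.42963817 -0.2297628   0.022     ]
[ 0.57213733 -0.22148399  0.022     ]
[ 0.44059728 -0.32118283  0.022     ]
[ 0.57737591 -0.32091012  0.022     ]
clock: 9.4
position: [0.5023, -0.2829, 0.0232]
orientation: [[1.0, 0.004, -0.003], [0.004, -1.0, 0.002], [-0.003, -0.002, -1.0]]
ft_force: [-1.3, 1.5, 2.8]
width: 0.244
```

```bash
python3 -m jog '[{"gripper":0.045,"tx":0,"ty":0,"tz":0,"rx":0,"ry":0,"rz":0},{"gripper":0.045,"tx":0,"ty":0,"tz":0,"rx":0,"ry":0,"rz":0},{"gripper":0.045,"tx":0,"ty":0,"tz":0,"rx":0,"ry":0,"rz":0},{"gripper":0.045,"tx":0,"ty":0,"tz":0.0,"rx":0,"ry":0,"rz":0},{"gripper":0.045,"tx":0,"ty":0,"tz":0.015,"rx":0,"ry":0,"rz":0},{"gripper":0.045,"tx":0,"ty":0,"tz":0.04,"rx":0,"ry":0,"rz":0},{"gripper":0.045,"tx":0,"ty":0,"tz":0.08,"rx":0,"ry":0,"rz":0},{"gripper":0.045,"tx":0,"ty":0,"tz":0.12,"rx":0,"ry":0,"rz":0},{"gripper":0.06,"tx":0,"ty":0,"tz":0.14,"rx":0,"ry":0,"rz":0},{"gripper":0.076,"tx":0,"ty":0.0,"tz":0.15,"rx":0,"ry":0,"rz":0}]'
python3 - <<'E'
from h import *
p=capture('wrist')
cv2.imwrite('pics/w5.png',p['img'][:,:,::-1])
g=regions_of(p,'cover')[0];print(g['score'],fit(p,g['region'],[.503,-.283],[(.011,.0195,.0375),(.03,.01,.0195)],True))
E
```

```text
clock: 10.65
position: [0.5026, -0.2831, 0.1746]
orientation: [[1.0, 0.004, -0.002], [0.004, -1.0, 0.001], [-0.002, -0.001, -1.0]]
ft_force: [0.7, -0.7, 0.7]
width: 0.701
0.81 (array([ 0.50309633, -0.28311413]), np.float64(52.25))
```

View pics/w5.png

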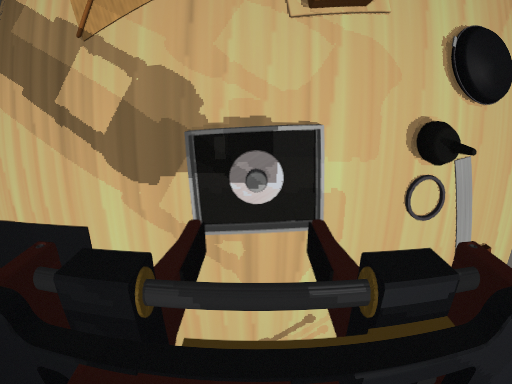

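Cover sits centred in the tray at (257,178), upright and released. Now to the lens.

```bash
python3 -m jog '[{"gripper":0.076,"tx":0.002,"ty":0.025,"tz":0,"rx":0,"ry":0,"rz":6},{"gripper":0.076,"tx":0.006,"ty":0.08,"tz":0,"rx":0,"ry":0,"rz":15},{"gripper":0.076,"tx":0.011,"ty":0.14,"tz":0,"rx":0,"ry":0,"rz":25},{"gripper":0.076,"tx":0.016,"ty":0.2,"tz":0,"rx":0,"ry":0,"rz":35},{"gripper":0.076,"tx":0.021,"ty":0.26,"tz":0,"rx":0,"ry":0,"rz":45},{"gripper":0.076,"tx":0.026,"ty":0.32,"tz":0,"rx":0,"ry":0,"rz":55},{"gripper":0.076,"tx":0.03,"ty":0.38,"tz":0,"rx":0,"ry":0,"rz":65},{"gripper":0.076,"tx":0.035,"ty":0.44,"tz":0,"rx":0,"ry":0,"rz":75},{"gripper":0.076,"tx":0.04,"ty":0.5,"tz":0,"rx":0,"ry":0,"rz":84},{"gripper":0.076,"tx":0.043,"ty":0.54,"tz":0,"rx":0,"ry":0,"rz":90}]'
python3 - <<'E'
from h import *
p=capture('wrist')
cv2.imwrite('pics/w6.png',p['img'][:,:,::-1])
for g in regions_of(p,'lens')[:2]:print(g['score'],g['rect'],fit(p,g['region'],[.549,.301],LENS(.006),True),g['region'].sum())
for g in regions_of(p,'short_lens')[:2]:print(g['score'],g['rect'])
t=capture('side')
for g in regions_of(t,'lens')[:2]:print(g['score'],g['rect'],fit(t,g['region'],[.549,.301],LENS(.006)))
print(r.read_state()['joint_pos'])
E
```

```text
clock: 12.0
position: [0.5444, 0.2595, 0.1709]
orientation: [[-0.01, 1.0, -0.005], [1.0, 0.01, -0.004], [-0.004, -0.005, -1.0]]
ft_force: [0.5, -0.3, 0.1]
width: 0.866
0.74 [298.8, 190.2, 60.6, 65.7] (array([0.54995871, 0.30016544]), np.float64(70.0)) 3133
0.65 [36.7, 222.3, 15.4, 25.2] (array([0.56099771, 0.29348271]), np.float64(3270.25)) 140
0.81 [302.6, 92.2, 59.3, 54.5]
0.81 [260.1, 273.9, 21.2, 26.3] (array([0.54850391, 0.30339648]), np.float64(25.0))
[ 0.38442741  0.09799719  1.31292134 -0.00222128  1.73612717 -1.18986674]
```

View pics/w6.png

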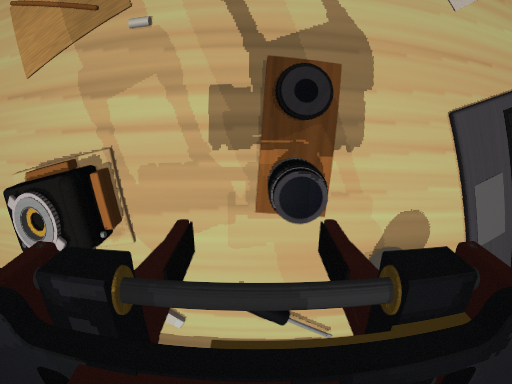

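```bash
python3 -m jog '[{"gripper":0.078,"tx":0.003,"ty":0.02,"tz":0,"rx":0,"ry":0,"rz":0},{"gripper":0.078,"tx":0.005,"ty":0.036,"tz":0,"rx":0,"ry":0,"rz":0},{"gripper":0.078,"tx":0.005,"ty":0.041,"tz":-0.015,"rx":0,"ry":0,"rz":0},{"gripper":0.078,"tx":0.005,"ty":0.041,"tz":-0.03,"rx":0,"ry":0,"rz":0},{"gripper":0.078,"tx":0.005,"ty":0.041,"tz":-0.05,"rx":0,"ry":0,"rz":0},{"gripper":0.078,"tx":0.005,"ty":0.041,"tz":-0.07,"rx":0,"ry":0,"rz":0},{"gripper":0.078,"tx":0.005,"ty":0.041,"tz":-0.07,"rx":0,"ry":0,"rz":0},{"gripper":0.078,"tx":0.005,"ty":0.041,"tz":-0.07,"rx":0,"ry":0,"rz":0},{"gripper":0.078,"tx":0.005,"ty":0.041,"tz":-0.07,"rx":0,"ry":0,"rz":0},{"gripper":0.078,"tx":0.005,"ty":0.041,"tz":-0.07,"rx":0,"ry":0,"rz":0}]'
python3 - <<'E'
from h import *
p=capture('wrist')
cv2.imwrite('pics/w7.png',p['img'][:,:,::-1])
for g in regions_of(p,'lens')[:2]:print(g['score'],g['rect'],fit(p,g['region'],[.549,.301],LENS(.006),True),g['region'].sum())
print(r.read_state()['ft_force'])
E
```

```text
clock: 13.5
position: [0.5504, 0.2975, 0.1029]
orientation: [[-0.003, 1.0, -0.003], [1.0, 0.003, -0.003], [-0.003, -0.003, -1.0]]
ft_force: [-0.1, 1.0, 0.0]
width: 0.89
0.59 [259.1, 204.1, 79.1, 88.0] (array([0.54972808, 0.30034673]), np.float64(78.75)) 5380
[-0.5478942  -0.46303878 -0.29286999]
```

View pics/w7.png

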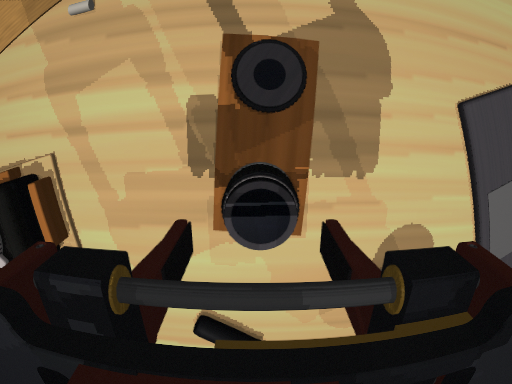

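```bash
python3 -m jog '[{"gripper":0.08,"tx":-0.0005,"ty":0.003,"tz":-0.015,"rx":0,"ry":0,"rz":0},{"gripper":0.08,"tx":-0.0005,"ty":0.003,"tz":-0.04,"rx":0,"ry":0,"rz":0},{"gripper":0.08,"tx":-0.0005,"ty":0.003,"tz":-0.06,"rx":0,"ry":0,"rz":0},{"gripper":0.08,"tx":-0.0005,"ty":0.003,"tz":-0.072,"rx":0,"ry":0,"rz":0},{"gripper":0.08,"tx":-0.0005,"ty":0.003,"tz":-0.076,"rx":0,"ry":0,"rz":0},{"gripper":0.08,"tx":-0.0005,"ty":0.003,"tz":-0.076,"rx":0,"ry":0,"rz":0},{"gripper":0.05,"tx":-0.0005,"ty":0.003,"tz":-0.076,"rx":0,"ry":0,"rz":0},{"gripper":0.05,"tx":-0.0005,"ty":0.003,"tz":-0.076,"rx":0,"ry":0,"rz":0},{"gripper":0.05,"tx":-0.0005,"ty":0.003,"tz":-0.076,"rx":0,"ry":0,"rz":0},{"gripper":0.05,"tx":-0.0005,"ty":0.003,"tz":-0.076,"rx":0,"ry":0,"rz":0}]' 35
```

```text
clock: 14.85
position: [0.5501, 0.3005, 0.0272]
orientation: [[-0.003, 1.0, -0.002], [1.0, 0.003, -0.003], [-0.003, -0.002, -1.0]]
ft_force: [0.3, -0.4, 2.4]
width: 0.658
```

```bash
python3 -m jog '[{"gripper":0.05,"tx":0,"ty":0,"tz":0,"rx":0,"ry":0,"rz":0},{"gripper":0.05,"tx":0,"ty":0,"tz":0.004,"rx":0,"ry":0,"rz":0},{"gripper":0.05,"tx":0,"ty":0,"tz":0.012,"rx":0,"ry":0,"rz":0},{"gripper":0.05,"tx":0,"ty":0,"tz":0.025,"rx":0,"ry":0,"rz":0},{"gripper":0.05,"tx":0,"ty":0,"tz":0.045,"rx":0,"ry":0,"rz":0},{"gripper":0.05,"tx":0,"ty":0,"tz":0.065,"rx":0,"ry":0,"rz":0},{"gripper":0.05,"tx":0,"ty":0,"tz":0.085,"rx":0,"ry":0,"rz":0},{"gripper":0.05,"tx":0,"ty":0,"tz":0.105,"rx":0,"ry":0,"rz":0},{"gripper":0.05,"tx":0,"ty":0,"tz":0.12,"rx":0,"ry":0,"rz":0},{"gripper":0.05,"tx":0,"ty":0,"tz":0.12,"rx":0,"ry":0,"rz":0}]'
python3 - <<'E'
from h import *
p=capture('wrist');t=capture('top')
cv2.imwrite('pics/w8.png',p['img'][:,:,::-1])
print(r.read_state()['ft_force'])
I=t['img'][:,:,::-1]
cv2.imwrite('pics/t8.png',cv2.resize(I[170:240,250:330],None,fx=8,fy=8,interpolation=cv2.INTER_CUBIC))
E
```

```text
clock: 16.1
position: [0.5507, 0.3008, 0.1491]
orientation: [[-0.003, 1.0, 0.0], [1.0, 0.003, -0.002], [-0.002, 0.0, -1.0]]
ft_force: [0.3, 1.1, -2.9]
width: 0.659
[ 0.3310191  -0.60978381 -2.82631878]
```

View pics/w8.png

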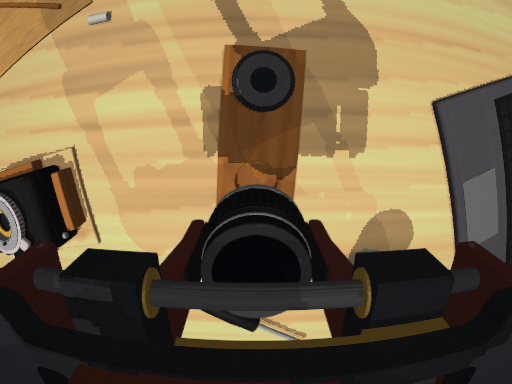

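View pics/t8.png

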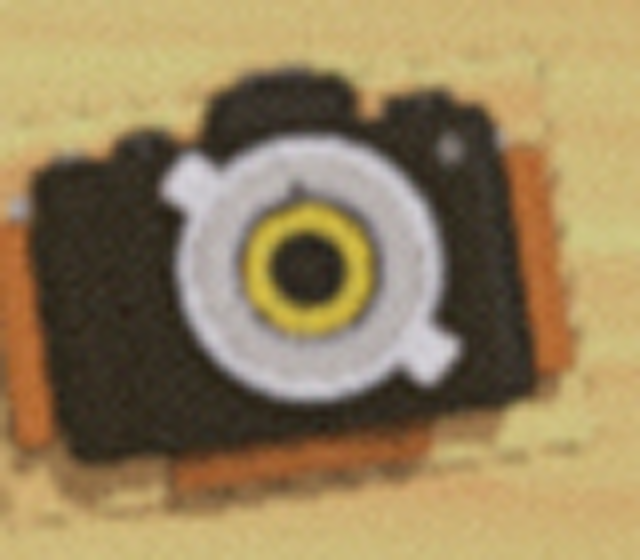

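```bash
python3 - <<'E'
from h import *
t=capture('top')
I=t['img'].astype(int)
print(atz(t,288.6,203.5,.072),atz(t,288.2-.0,203.5,.063))
y=(I[:,:,0]-I[:,:,2]>60)&(I[:,:,0]>150); y[:190]=0;y[220:]=0;y[:,:275]=0;y[:,305:]=0
ys,xs=np.where(y);print(len(xs));w=np.c_[xs,ys].astype(np.float32)
h=cv2.convexHull(w);e=cv2.minEnclosingCircle(h);print(e,atz(t,*e[0],.063))
E
python3 -m jog '[{"gripper":0.05,"tx":0.001,"ty":-0.01,"tz":0,"rx":0,"ry":0,"rz":0},{"gripper":0.05,"tx":0.005,"ty":-0.04,"tz":0,"rx":0,"ry":0,"rz":0},{"gripper":0.05,"tx":0.01,"ty":-0.085,"tz":0,"rx":0,"ry":0,"rz":0},{"gripper":0.05,"tx":0.016,"ty":-0.135,"tz":0,"rx":0,"ry":0,"rz":0},{"gripper":0.05,"tx":0.022,"ty":-0.185,"tz":0,"rx":0,"ry":0,"rz":0},{"gripper":0.05,"tx":0.028,"ty":-0.235,"tz":0,"rx":0,"ry":0,"rz":0},{"gripper":0.05,"tx":0.033,"ty":-0.275,"tz":0,"rx":0,"ry":0,"rz":0},{"gripper":0.05,"tx":0.036,"ty":-0.3,"tz":0,"rx":0,"ry":0,"rz":0},{"gripper":0.05,"tx":0.0365,"ty":-0.3075,"tz":0,"rx":0,"ry":0,"rz":0},{"gripper":0.05,"tx":0.0365,"ty":-0.3075,"tz":0,"rx":0,"ry":0,"rz":0}]'
python3 - <<'E'
from h import *
p=capture('wrist');s=capture('side')
cv2.imwrite('pics/w9.png',p['img'][:,:,::-1])
cv2.imwrite('pics/s9.png',cv2.resize(s['img'][110:260,180:360,::-1],None,fx=4,fy=4,interpolation=cv2.INTER_CUBIC))
st=r.read_state();print(st['joint_pos'],st['position'])
E
```

```text
[ 0.58689847 -0.00778924  0.072     ] [ 0.5875643  -0.00728649  0.063     ]
113
((287.906005859375, 203.3270721435547), 7.953639507293701) [ 0.58796118 -0.00657891  0.063     ]
clock: 17.5
position: [0.5859, -0.0072, 0.1456]
orientation: [[-0.002, 1.0, -0.005], [1.0, 0.002, -0.004], [-0.004, -0.005, -1.0]]
ft_force: [-0.5, 0.4, -2.0]
width: 0.652
[-0.0662949   0.05571131  1.40343123 -0.00396919  1.68664796 -1.6415943 ] [ 0.58597546 -0.00620969  0.14581625]
```

View pics/w9.png

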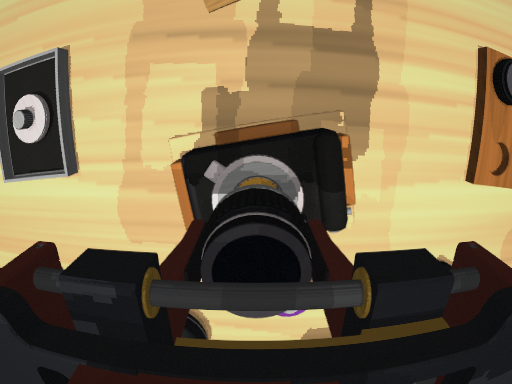

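View pics/s9.png

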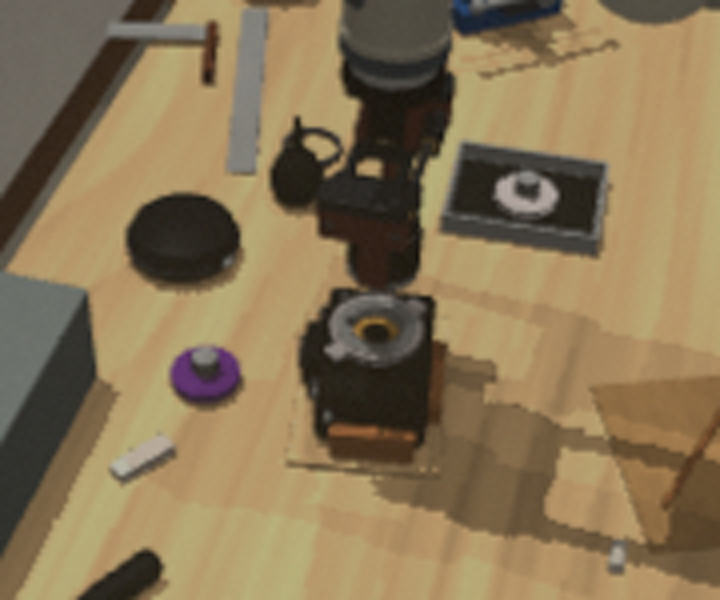

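```bash
python3 -m jog '[{"gripper":0.05,"tx":0.001,"ty":0,"tz":-0.01,"rx":0,"ry":0,"rz":0},{"gripper":0.05,"tx":0.0013,"ty":0,"tz":-0.025,"rx":0,"ry":0,"rz":0},{"gripper":0.05,"tx":0.0013,"ty":0,"tz":-0.038,"rx":0,"ry":0,"rz":0},{"gripper":0.05,"tx":0.0013,"ty":0,"tz":-0.046,"rx":0,"ry":0,"rz":0},{"gripper":0.05,"tx":0.0013,"ty":0,"tz":-0.05,"rx":0,"ry":0,"rz":0},{"gripper":0.05,"tx":0.0013,"ty":0,"tz":-0.052,"rx":0,"ry":0,"rz":0},{"gripper":0.05,"tx":0.0013,"ty":0,"tz":-0.054,"rx":0,"ry":0,"rz":0},{"gripper":0.05,"tx":0.0013,"ty":0,"tz":-0.055,"rx":0,"ry":0,"rz":0},{"gripper":0.05,"tx":0.0013,"ty":0,"tz":-0.055,"rx":0,"ry":0,"rz":0},{"gripper":0.05,"tx":0.0013,"ty":0,"tz":-0.055,"rx":0,"ry":0,"rz":0}]'
python3 - <<'E'
from h import *
for i in range(1):
    st=r.read_state();print(st['position'],st['ft_force'],st['ft_torque'])
s=capture('side')
cv2.imwrite('pics/s10.png',cv2.resize(s['img'][150:240,230:320,::-1],None,fx=6,fy=6,interpolation=cv2.INTER_CUBIC))
E
```

```text
clock: 18.85
position: [0.5874, -0.0062, 0.091]
orientation: [[-0.004, 1.0, -0.004], [1.0, 0.004, -0.004], [-0.004, -0.004, -1.0]]
ft_force: [-0.4, 0.5, -2.4]
width: 0.655
[ 0.58737544 -0.00621957  0.09098657] [-0.41337266  0.46524403 -2.43081811] [ 0.01134267 -0.17736292 -0.07106134]
```

View pics/s10.png

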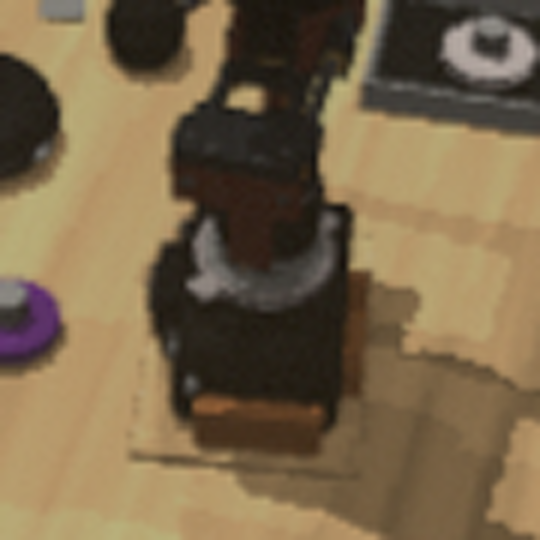

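```bash
python3 -m jog '[{"gripper":0.05,"tx":0,"ty":-0.0004,"tz":-0.001,"rx":0,"ry":0,"rz":0},{"gripper":0.05,"tx":0,"ty":-0.0004,"tz":-0.002,"rx":0,"ry":0,"rz":0},{"gripper":0.05,"tx":0,"ty":-0.0004,"tz":-0.003,"rx":0,"ry":0,"rz":0},{"gripper":0.05,"tx":0,"ty":-0.0004,"tz":-0.004,"rx":0,"ry":0,"rz":0},{"gripper":0.05,"tx":0,"ty":-0.0004,"tz":-0.0045,"rx":0,"ry":0,"rz":0},{"gripper":0.05,"tx":0,"ty":-0.0004,"tz":-0.005,"rx":0,"ry":0,"rz":0},{"gripper":0.05,"tx":0,"ty":-0.0004,"tz":-0.0055,"rx":0,"ry":0,"rz":0},{"gripper":0.05,"tx":0,"ty":-0.0004,"tz":-0.006,"rx":0,"ry":0,"rz":0},{"gripper":0.05,"tx":0,"ty":-0.0004,"tz":-0.006,"rx":0,"ry":0,"rz":0},{"gripper":0.05,"tx":0,"ty":-0.0004,"tz":-0.006,"rx":0,"ry":0,"rz":0}]'
python3 - <<'E'
from h import *
st=r.read_state();print(st['position'],st['ft_force'],st['ft_torque'])
E
```

```text
clock: 20.15
position: [0.5876, -0.0066, 0.0856]
orientation: [[-0.004, 1.0, -0.003], [1.0, 0.004, -0.004], [-0.004, -0.003, -1.0]]
ft_force: [-2.2, 0.5, 3.9]
width: 0.656
[ 0.58758724 -0.00664628  0.08563656] [-2.16363101  0.46924027  3.87088035] [0.10791601 0.12295079 0.00680981]
```

```bash
python3 -m jog '[{"gripper":0.05,"tx":0,"ty":0,"tz":-0.001,"rx":0,"ry":0,"rz":-0.5},{"gripper":0.05,"tx":0,"ty":0,"tz":-0.001,"rx":0,"ry":0,"rz":-1.5},{"gripper":0.05,"tx":0,"ty":0,"tz":-0.001,"rx":0,"ry":0,"rz":-3},{"gripper":0.05,"tx":0,"ty":0,"tz":-0.001,"rx":0,"ry":0,"rz":-4.5},{"gripper":0.05,"tx":0,"ty":0,"tz":-0.001,"rx":0,"ry":0,"rz":-6},{"gripper":0.05,"tx":0,"ty":0,"tz":-0.001,"rx":0,"ry":0,"rz":-7},{"gripper":0.05,"tx":0,"ty":0,"tz":-0.001,"rx":0,"ry":0,"rz":-8},{"gripper":0.05,"tx":0,"ty":0,"tz":-0.001,"rx":0,"ry":0,"rz":-9},{"gripper":0.05,"tx":0,"ty":0,"tz":-0.001,"rx":0,"ry":0,"rz":-10},{"gripper":0.05,"tx":0,"ty":0,"tz":-0.001,"rx":0,"ry":0,"rz":-10}]' 40
python3 - <<'E'
from h import *
st=r.read_state();print(st['position'],st['ft_force'],st['ft_torque'])
E
```

```text
clock: 21.4
position: [0.5878, -0.0054, 0.0858]
orientation: [[0.169, 0.986, -0.003], [0.986, -0.169, -0.001], [-0.002, -0.002, -1.0]]
ft_force: [-3.2, 3.6, 6.6]
width: 0.653
[ 0.58783995 -0.00537872  0.08578439] [-3.15062758  3.57902422  6.61534301] [0.76753891 0.2378482  0.11987913]
```

```bash
python3 -m jog '[{"gripper":0.05,"tx":-0.0004,"ty":-0.0008,"tz":-0.0008,"rx":0,"ry":0,"rz":-1},{"gripper":0.05,"tx":-0.0004,"ty":-0.0012,"tz":-0.0008,"rx":0,"ry":0,"rz":-2},{"gripper":0.05,"tx":-0.0004,"ty":-0.0012,"tz":-0.0008,"rx":0,"ry":0,"rz":-3.5},{"gripper":0.05,"tx":-0.0004,"ty":-0.0012,"tz":-0.0008,"rx":0,"ry":0,"rz":-5},{"gripper":0.05,"tx":-0.0004,"ty":-0.0012,"tz":-0.0008,"rx":0,"ry":0,"rz":-6.5},{"gripper":0.05,"tx":-0.0004,"ty":-0.0012,"tz":-0.0008,"rx":0,"ry":0,"rz":-8},{"gripper":0.05,"tx":-0.0004,"ty":-0.0012,"tz":-0.0008,"rx":0,"ry":0,"rz":-9},{"gripper":0.05,"tx":-0.0004,"ty":-0.0012,"tz":-0.0008,"rx":0,"ry":0,"rz":-10},{"gripper":0.05,"tx":-0.0004,"ty":-0.0012,"tz":-0.0008,"rx":0,"ry":0,"rz":-11},{"gripper":0.05,"tx":-0.0004,"ty":-0.0012,"tz":-0.0008,"rx":0,"ry":0,"rz":-11}]'
python3 - <<'E'
from h import *
st=r.read_state();print(st['position'],st['ft_force'],st['ft_torque'])
E
```

```text
clock: 22.65
position: [0.5878, -0.0056, 0.0858]
orientation: [[0.354, 0.935, -0.002], [0.935, -0.354, 0.001], [0.0, -0.002, -1.0]]
ft_force: [-2.4, 3.4, 5.0]
width: 0.655
[ 0.58775758 -0.00557376  0.085814  ] [-2.4073888   3.43464506  5.03188511] [0.64984891 0.21705705 0.17033265]
```

```bash
python3 -m jog '[{"gripper":0.05,"tx":-0.0004,"ty":-0.0008,"tz":-0.0009,"rx":0,"ry":0,"rz":-1},{"gripper":0.05,"tx":-0.0004,"ty":-0.0012,"tz":-0.0009,"rx":0,"ry":0,"rz":-2},{"gripper":0.05,"tx":-0.0004,"ty":-0.0012,"tz":-0.0009,"rx":0,"ry":0,"rz":-3.5},{"gripper":0.05,"tx":-0.0004,"ty":-0.0012,"tz":-0.0009,"rx":0,"ry":0,"rz":-5},{"gripper":0.05,"tx":-0.0004,"ty":-0.0012,"tz":-0.0009,"rx":0,"ry":0,"rz":-6.5},{"gripper":0.05,"tx":-0.0004,"ty":-0.0012,"tz":-0.0009,"rx":0,"ry":0,"rz":-8},{"gripper":0.05,"tx":-0.0004,"ty":-0.0012,"tz":-0.0009,"rx":0,"ry":0,"rz":-9},{"gripper":0.05,"tx":-0.0004,"ty":-0.0012,"tz":-0.0009,"rx":0,"ry":0,"rz":-10},{"gripper":0.05,"tx":-0.0004,"ty":-0.0012,"tz":-0.0009,"rx":0,"ry":0,"rz":-11},{"gripper":0.05,"tx":-0.0004,"ty":-0.0012,"tz":-0.0009,"rx":0,"ry":0,"rz":-11}]'
python3 - <<'E'
from h import *
st=r.read_state();print(st['position'],st['ft_force'],st['ft_torque'])
E
```

```text
clock: 23.9
position: [0.5878, -0.0059, 0.0858]
orientation: [[0.525, 0.851, 0.0], [0.851, -0.525, 0.003], [0.002, -0.001, -1.0]]
ft_force: [-1.8, 2.5, 4.6]
width: 0.656
[ 0.58783455 -0.00587437  0.08576188] [-1.84555066  2.53139978  4.58049133] [0.54032756 0.06054966 0.11518832]
```

```bash
python3 -m jog '[{"gripper":0.05,"tx":-0.0004,"ty":-0.0008,"tz":-0.001,"rx":0,"ry":0,"rz":-1},{"gripper":0.05,"tx":-0.0004,"ty":-0.001,"tz":-0.001,"rx":0,"ry":0,"rz":-2},{"gripper":0.05,"tx":-0.0004,"ty":-0.001,"tz":-0.001,"rx":0,"ry":0,"rz":-3.5},{"gripper":0.05,"tx":-0.0004,"ty":-0.001,"tz":-0.001,"rx":0,"ry":0,"rz":-5},{"gripper":0.05,"tx":-0.0004,"ty":-0.001,"tz":-0.001,"rx":0,"ry":0,"rz":-6.5},{"gripper":0.05,"tx":-0.0004,"ty":-0.001,"tz":-0.001,"rx":0,"ry":0,"rz":-8},{"gripper":0.05,"tx":-0.0004,"ty":-0.001,"tz":-0.001,"rx":0,"ry":0,"rz":-9},{"gripper":0.05,"tx":-0.0004,"ty":-0.001,"tz":-0.001,"rx":0,"ry":0,"rz":-10},{"gripper":0.05,"tx":-0.0004,"ty":-0.001,"tz":-0.001,"rx":0,"ry":0,"rz":-11},{"gripper":0.05,"tx":-0.0004,"ty":-0.001,"tz":-0.001,"rx":0,"ry":0,"rz":-11}]'
python3 - <<'E'
from h import *
st=r.read_state();print(st['position'],st['ft_force'],st['ft_torque'])
E
```

```text
clock: 25.15
position: [0.5876, -0.006, 0.0857]
orientation: [[0.678, 0.735, 0.002], [0.735, -0.678, 0.004], [0.004, -0.001, -1.0]]
ft_force: [-4.0, 2.6, 6.5]
width: 0.65
[ 0.5876205  -0.00599655  0.08571274] [-4.01773686  2.55309874  6.52861739] [0.53067487 0.32133746 0.16260645]
```

```bash
python3 -m jog '[{"gripper":0.05,"tx":-0.0002,"ty":-0.0008,"tz":-0.001,"rx":0,"ry":0,"rz":-1},{"gripper":0.05,"tx":-0.0002,"ty":-0.0008,"tz":-0.001,"rx":0,"ry":0,"rz":-2},{"gripper":0.05,"tx":-0.0002,"ty":-0.0008,"tz":-0.001,"rx":0,"ry":0,"rz":-3.5},{"gripper":0.05,"tx":-0.0002,"ty":-0.0008,"tz":-0.001,"rx":0,"ry":0,"rz":-5},{"gripper":0.05,"tx":-0.0002,"ty":-0.0008,"tz":-0.001,"rx":0,"ry":0,"rz":-6.5},{"gripper":0.05,"tx":-0.0002,"ty":-0.0008,"tz":-0.001,"rx":0,"ry":0,"rz":-8},{"gripper":0.05,"tx":-0.0002,"ty":-0.0008,"tz":-0.001,"rx":0,"ry":0,"rz":-9},{"gripper":0.05,"tx":-0.0002,"ty":-0.0008,"tz":-0.001,"rx":0,"ry":0,"rz":-10},{"gripper":0.05,"tx":-0.0002,"ty":-0.0008,"tz":-0.001,"rx":0,"ry":0,"rz":-11},{"gripper":0.05,"tx":-0.0002,"ty":-0.0008,"tz":-0.001,"rx":0,"ry":0,"rz":-11}]'
python3 - <<'E'
from h import *
st=r.read_state();print(st['position'],st['ft_force'],st['ft_torque'])
E
```

```text
clock: 26.4
position: [0.5876, -0.0063, 0.0857]
orientation: [[0.805, 0.593, 0.003], [0.593, -0.805, 0.004], [0.005, -0.002, -1.0]]
ft_force: [-3.7, 1.6, 5.9]
width: 0.654
[ 0.58755065 -0.00625465  0.08569321] [-3.71321928  1.57124389  5.90238743] [0.34562146 0.41265171 0.13881861]
```

```bash
python3 -m jog '[{"gripper":0.05,"tx":-0.0002,"ty":-0.0005,"tz":-0.001,"rx":0,"ry":0,"rz":-1},{"gripper":0.05,"tx":-0.0002,"ty":-0.0005,"tz":-0.001,"rx":0,"ry":0,"rz":-2},{"gripper":0.05,"tx":-0.0002,"ty":-0.0005,"tz":-0.001,"rx":0,"ry":0,"rz":-3.5},{"gripper":0.05,"tx":-0.0002,"ty":-0.0005,"tz":-0.001,"rx":0,"ry":0,"rz":-5},{"gripper":0.05,"tx":-0.0002,"ty":-0.0005,"tz":-0.001,"rx":0,"ry":0,"rz":-6.5},{"gripper":0.05,"tx":-0.0002,"ty":-0.0005,"tz":-0.001,"rx":0,"ry":0,"rz":-8},{"gripper":0.05,"tx":-0.0002,"ty":-0.0005,"tz":-0.001,"rx":0,"ry":0,"rz":-9},{"gripper":0.05,"tx":-0.0002,"ty":-0.0005,"tz":-0.001,"rx":0,"ry":0,"rz":-10},{"gripper":0.05,"tx":-0.0002,"ty":-0.0005,"tz":-0.001,"rx":0,"ry":0,"rz":-11},{"gripper":0.05,"tx":-0.0002,"ty":-0.0005,"tz":-0.001,"rx":0,"ry":0,"rz":-11}]'
python3 - <<'E'
from h import *
st=r.read_state();print(st['position'],st['ft_force'],st['ft_torque'])
E
```

```text
clock: 27.65
position: [0.5871, -0.0063, 0.0856]
orientation: [[0.904, 0.428, 0.004], [0.428, -0.904, 0.004], [0.005, -0.002, -1.0]]
ft_force: [-5.3, 1.4, 7.6]
width: 0.655
[ 0.58711559 -0.00627469  0.08562382] [-5.3298592   1.35048023  7.62689335] [0.29280823 0.6794545  0.18310287]
```

```bash
python3 -m jog '[{"gripper":0.05,"tx":-0.0004,"ty":-0.0005,"tz":-0.0009,"rx":0,"ry":0,"rz":-1},{"gripper":0.05,"tx":-0.0004,"ty":-0.0005,"tz":-0.0009,"rx":0,"ry":0,"rz":-2},{"gripper":0.05,"tx":-0.0004,"ty":-0.0005,"tz":-0.0009,"rx":0,"ry":0,"rz":-3.5},{"gripper":0.05,"tx":-0.0004,"ty":-0.0005,"tz":-0.0009,"rx":0,"ry":0,"rz":-5},{"gripper":0.05,"tx":-0.0004,"ty":-0.0005,"tz":-0.0009,"rx":0,"ry":0,"rz":-6.5},{"gripper":0.05,"tx":-0.0004,"ty":-0.0005,"tz":-0.0009,"rx":0,"ry":0,"rz":-8},{"gripper":0.05,"tx":-0.0004,"ty":-0.0005,"tz":-0.0009,"rx":0,"ry":0,"rz":-9},{"gripper":0.05,"tx":-0.0004,"ty":-0.0005,"tz":-0.0009,"rx":0,"ry":0,"rz":-10},{"gripper":0.05,"tx":-0.0004,"ty":-0.0005,"tz":-0.0009,"rx":0,"ry":0,"rz":-11},{"gripper":0.05,"tx":-0.0004,"ty":-0.0005,"tz":-0.0009,"rx":0,"ry":0,"rz":-11}]'
python3 - <<'E'
from h import *
st=r.read_state();print(st['position'],st['ft_force'],st['ft_torque'])
E
```

```text
clock: 28.9
position: [0.5869, -0.0064, 0.0855]
orientation: [[0.969, 0.248, 0.006], [0.248, -0.969, 0.004], [0.006, -0.002, -1.0]]
ft_force: [-3.5, 0.5, 5.3]
width: 0.659
[ 0.5869065  -0.00644439  0.08548344] [-3.49587078  0.47097343  5.30357242] [0.20798933 0.28390592 0.12962899]
```

```bash
python3 -m jog '[{"gripper":0.05,"tx":0,"ty":-0.0005,"tz":-0.0011,"rx":0,"ry":0,"rz":-1},{"gripper":0.05,"tx":0,"ty":-0.0005,"tz":-0.0011,"rx":0,"ry":0,"rz":-2},{"gripper":0.05,"tx":0,"ty":-0.0005,"tz":-0.0011,"rx":0,"ry":0,"rz":-3.5},{"gripper":0.05,"tx":0,"ty":-0.0005,"tz":-0.0011,"rx":0,"ry":0,"rz":-5},{"gripper":0.05,"tx":0,"ty":-0.0005,"tz":-0.0011,"rx":0,"ry":0,"rz":-6.5},{"gripper":0.05,"tx":0,"ty":-0.0005,"tz":-0.0011,"rx":0,"ry":0,"rz":-8},{"gripper":0.05,"tx":0,"ty":-0.0005,"tz":-0.0011,"rx":0,"ry":0,"rz":-9},{"gripper":0.05,"tx":0,"ty":-0.0005,"tz":-0.0011,"rx":0,"ry":0,"rz":-10},{"gripper":0.05,"tx":0,"ty":-0.0005,"tz":-0.0011,"rx":0,"ry":0,"rz":-11},{"gripper":0.05,"tx":0,"ty":-0.0005,"tz":-0.0011,"rx":0,"ry":0,"rz":-11}]'
python3 - <<'E'
from h import *
st=r.read_state();print(st['position'],st['ft_force'],st['ft_torque'])
E
```

```text
clock: 30.15
position: [0.5868, -0.0071, 0.0843]
orientation: [[0.998, 0.058, 0.006], [0.058, -0.998, 0.003], [0.006, -0.002, -1.0]]
ft_force: [0.8, -2.1, 0.6]
width: 0.655
[ 0.58684467 -0.0071021   0.08426629] [ 0.81413791 -2.13067933  0.56697003] [-0.39641874 -0.03727789  0.03209492]
```

It dropped into a keyway: z fell 1.2 mm and the force collapsed. Now press it home.

```bash
python3 -m jog '[{"gripper":0.05,"tx":0,"ty":0,"tz":-0.0008,"rx":0,"ry":0,"rz":0},{"gripper":0.05,"tx":0,"ty":0,"tz":-0.0014,"rx":0,"ry":0,"rz":0},{"gripper":0.05,"tx":0,"ty":0,"tz":-0.002,"rx":0,"ry":0,"rz":0},{"gripper":0.05,"tx":0,"ty":0,"tz":-0.0026,"rx":0,"ry":0,"rz":0},{"gripper":0.05,"tx":0,"ty":0,"tz":-0.0032,"rx":0,"ry":0,"rz":0},{"gripper":0.05,"tx":0,"ty":0,"tz":-0.0038,"rx":0,"ry":0,"rz":0},{"gripper":0.05,"tx":0,"ty":0,"tz":-0.0042,"rx":0,"ry":0,"rz":0},{"gripper":0.05,"tx":0,"ty":0,"tz":-0.0046,"rx":0,"ry":0,"rz":0},{"gripper":0.05,"tx":0,"ty":0,"tz":-0.0046,"rx":0,"ry":0,"rz":0},{"gripper":0.05,"tx":0,"ty":0,"tz":-0.0046,"rx":0,"ry":0,"rz":0}]' 50
python3 - <<'E'
from h import *
st=r.read_state();print(st['position'],st['ft_force'],st['ft_torque'])
E
```

```text
clock: 31.4
position: [0.5869, -0.0071, 0.0813]
orientation: [[0.998, 0.058, 0.007], [0.058, -0.998, 0.002], [0.007, -0.002, -1.0]]
ft_force: [-3.4, -1.3, 10.3]
width: 0.654
[ 0.58694456 -0.00712966  0.08134111] [-3.4131858  -1.29309965 10.2736882 ] [-0.30147822  0.8855711  -0.02207519]
```

```bash
python3 -m jog '[{"gripper":0.05,"tx":0,"ty":0,"tz":-0.0014,"rx":0,"ry":0.1,"rz":0},{"gripper":0.05,"tx":0,"ty":0,"tz":-0.0016,"rx":0,"ry":0.2,"rz":0},{"gripper":0.05,"tx":0,"ty":0,"tz":-0.0018,"rx":0,"ry":0.3,"rz":0},{"gripper":0.05,"tx":0,"ty":0,"tz":-0.002,"rx":0,"ry":0.4,"rz":0},{"gripper":0.05,"tx":0,"ty":0,"tz":-0.0022,"rx":0,"ry":0.4,"rz":0},{"gripper":0.05,"tx":0,"ty":0,"tz":-0.0022,"rx":0,"ry":0.4,"rz":0},{"gripper":0.05,"tx":0,"ty":0,"tz":-0.0022,"rx":0,"ry":0.4,"rz":0},{"gripper":0.05,"tx":0,"ty":0,"tz":-0.0022,"rx":0,"ry":0.4,"rz":0},{"gripper":0.05,"tx":0,"ty":0,"tz":-0.0022,"rx":0,"ry":0.4,"rz":0},{"gripper":0.05,"tx":0,"ty":0,"tz":-0.0022,"rx":0,"ry":0.4,"rz":0}]' 55
python3 - <<'E'
from h import *
st=r.read_state();print(st['position'],st['ft_force'],st['ft_torque'])
E
```

```text
clock: 32.65
position: [0.587, -0.0071, 0.0812]
orientation: [[0.998, 0.058, 0.001], [0.058, -0.998, 0.002], [0.001, -0.002, -1.0]]
ft_force: [-4.4, -1.5, 10.6]
width: 0.652
[ 0.58703558 -0.00713739  0.08121361] [-4.37360409 -1.46996211 10.62595161] [-0.30324572  1.01613694  0.01065056]
```

```bash
python3 -m jog '[{"gripper":0.05,"tx":-0.0002,"ty":0.0003,"tz":-0.0024,"rx":0,"ry":0,"rz":0},{"gripper":0.05,"tx":-0.0003,"ty":0.0003,"tz":-0.0028,"rx":0,"ry":0,"rz":0},{"gripper":0.05,"tx":-0.0003,"ty":0.0003,"tz":-0.003,"rx":0,"ry":0,"rz":0},{"gripper":0.05,"tx":-0.0003,"ty":0.0003,"tz":-0.003,"rx":0,"ry":0,"rz":0},{"gripper":0.05,"tx":-0.0003,"ty":0.0003,"tz":-0.003,"rx":0,"ry":0,"rz":0},{"gripper":0.05,"tx":-0.0003,"ty":0.0003,"tz":-0.003,"rx":0,"ry":0,"rz":0},{"gripper":0.05,"tx":-0.0003,"ty":0.0003,"tz":-0.003,"rx":0,"ry":0,"rz":0},{"gripper":0.05,"tx":-0.0003,"ty":0.0003,"tz":-0.003,"rx":0,"ry":0,"rz":0},{"gripper":0.05,"tx":-0.0003,"ty":0.0003,"tz":-0.003,"rx":0,"ry":0,"rz":0},{"gripper":0.05,"tx":-0.0003,"ty":0.0003,"tz":-0.003,"rx":0,"ry":0,"rz":0}]' 60
python3 - <<'E'
from h import *
st=r.read_state();print(st['position'],st['ft_force'],st['ft_torque'])
s=capture('side');w=capture('wrist')
cv2.imwrite('pics/s11.png',cv2.resize(s['img'][130:260,200:360,::-1],None,fx=4.5,fy=4.5,interpolation=cv2.INTER_CUBIC))
cv2.imwrite('pics/w11.png',w['img'][:,:,::-1])
E
```

```text
clock: 33.9
position: [0.587, -0.0071, 0.0812]
orientation: [[0.998, 0.058, 0.003], [0.058, -0.998, 0.002], [0.003, -0.001, -1.0]]
ft_force: [-4.9, -1.8, 14.8]
width: 0.647
[ 0.58701992 -0.00712726  0.0812322 ] [-4.92045102 -1.79463164 14.78901335] [-0.3813781   1.36253536  0.06448721]
```

View pics/s11.png

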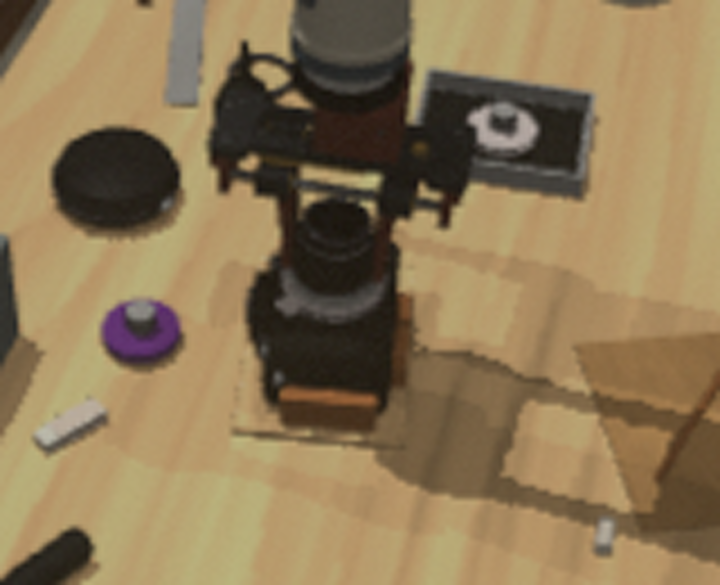

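View pics/w11.png

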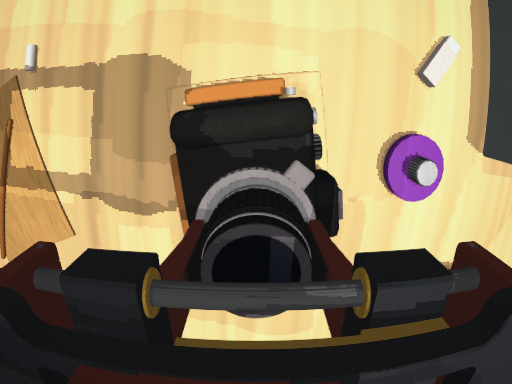

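```bash
python3 - <<'E'
from h import *
a=[cv2.imread(f'pics/w{i}.png',0).astype(np.float32) for i in (8,9,11)]
R=(slice(218,275),slice(203,312))
for b in a[1:]:
    t=a[0][228:272,210:305];o=cv2.matchTemplate(b[218:284,200:315],t,cv2.TM_CCOEFF_NORMED);_,m,_,l=cv2.minMaxLoc(o)
    x,y=l;d=lambda v:(v[0]-v[2])/(2*(v[0]-2*v[1]+v[2]))
    print(m,l,x+d(o[y,x-1:x+2])-10,y+d(o[y-1:y+2,x])-10)
for i in (0,1,2): print([int(v) for v in a[i][180:290:4,257]])
E
```

```text
0.9874299168586731 (10, 10) 0.01621437 0.017767906
0.9158980846405029 (10, 10) -0.08963966 0.15901756
[99, 71, 44, 9, 10, 10, 10, 15, 55, 9, 8, 40, 38, 40, 4, 6, 4, 6, 5, 8, 5, 5, 3, 4, 5, 5, 30, 43]
[101, 72, 49, 11, 13, 15, 11, 16, 60, 10, 10, 39, 42, 43, 6, 6, 6, 7, 4, 5, 6, 5, 3, 3, 5, 6, 35, 42]
[122, 93, 62, 17, 16, 15, 13, 21, 66, 13, 14, 49, 55, 54, 10, 7, 9, 8, 7, 10, 9, 10, 9, 9, 9, 7, 43, 58]
```

```bash
python3 - <<'E'
from h import *
st=r.read_state();print(st['position'],st['ft_force'],st['dq'],st['width'],st['clock'])
print(r.hand_in())
E
```

```text
[ 0.58702783 -0.0071443   0.08122174] [-4.66109801 -2.57927309 16.13116387] [ 0.00109298 -0.00075611 -0.00158465 -0.00153706 -0.00148819 -0.00079306] 0.6506084064588541 34.0
the job is handed in; nothing more can be done
None
```

The cover is in the tray and the taller lens is in the mount, gripped and pressed home. I handed the job in at 34 s; `hand_in()` gave no verdict.

**Cover:** I lifted it off by its knob and set it down at the tray centre, upright and let go. The wrist picture after release and the last side picture both show it lying there.

**Lens:** I gripped the taller lens by its collar, lowered it into the mount and turned it about 87° while pressing 6–10 N. A keyway then dropped over the pin, and I pressed the lens home with a 60 N grip.

**Last checks:**
- **Height:** the tool height puts the lens centre about 93 mm above the bench, which is the home height. It stayed there while the measured push rose from 10.6 to about 16 N, so the lens is on a rigid stop.
- **Grip:** the wrist pictures showed no slip of the lens in the fingers, and the fingers were at rest on the collar at about 57 mm opening.
- **Alignment:** the tool axis is within about 0.003 rad of vertical and within about 1 mm of my estimate of the mount axis.

**Disagreements:**
- The drop from riding on the pin to home measured about 4.5 mm, not 5. A slight tilt while riding would explain it.
- A side force of about 5 N remains on the tool.
- The contact ring's travel could not be read directly; I inferred it from height and force.
- My first two move commands were refused for missing keys, and nothing moved.

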